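Put the profile away and slide the tray cover shut

ROBOT

A 7-joint arm with a two-finger parallel gripper is mounted at the origin on a cart in front of the work surface, level with it; the furniture and walls round the work are solid. World frame = base frame: x ahead of the robot, y to its left, z up, the work surface at z = 0. Lengths are in m, angles in rad, forces in N, time in s.
With the tool pointing down it reaches from about 0.4 to 0.875 m from the base axis. Payload 19.3 kg.
Tool frame: the origin (TCP) lies on the mounting face of the last link; the fingertips stand 173 mm ahead of it and the grasp point (between the pads) lies 155 mm ahead of it (bot.grip_point_offset is the distance from the TCP to the grasp point, in m); z points along the fingers, y is the line along which they close (so a half turn about z gives the same grasp; the last joint's range is limited). The gripper opens to 85 mm and grips with 20 to 120 N. Pads are 22 mm wide; open, the fingers measure 114 mm over their backs; the gripper's body (76 mm by 85 mm) begins 54 mm behind the grasp point. The pads swing forward as they close: fully open they stand 13 mm farther back than shut.
Start: joints at [-1.348, 0.521, -0.036, 1.599, 0.021, 1.021, -0.113], TCP at [0.18, 0.598, 0.405] pointing down, gripper open.
Joint ranges: [-2.91, 2.91], [-0.3, 2.13], [-1.5, 1.42], [0.17, 2.43], [-1.26, 4.41], [0.16, 1.93], [-2.52, 2.52]. Speed limits (rad/s): [1.89, 1.89, 2.39, 2.39, 3.01, 3.01, 3.01].

INTERFACE

Orientations are given as [roll, pitch, yaw] about the fixed x, y, z axes, in that order (R = Rz(yaw) Ry(pitch) Rx(roll)).
In Python, from workcell import bot gives the robot as it stands.
- The arm moves only by the tool arm_command, never from a script. Its argument "deltas" is a list of rows, each a list of 3 entries, a list of its own where there are three numbers: the shift along the tool's x, y, z in cm, then the turn, a rotation vector about the tool's x, y, z in rad, then the finger opening in cm, from 0 to 8.54. In form: [[[tx, ty, tz], [rx, ry, rz], claw], ...]. A call has 1 to 20 rows; each row shifts and turns the commanded pose from where the row before left it, along the tool's axes as they then stand; what a row does not reach is not made up. A row lasts 1/10 s, in which the tool goes at most 50 mm and 8.59 degrees, less where a joint would pass 70% of its speed; a pose out of reach is approached as far as the arm can. A call with a gripper value outside its range is refused whole. The fingers move at their own pace and stop on an object; "newtons" is the grip in N (left out, the last holds). Time passes only in rows, so rows that do not move let the fingers close. It gives the time, the measured TCP pose, the force, the opening and the grip force at its end, in the units of the state.
- bot.observe(): the state, without advancing time (a new reading comes with each control period).
- bot.grab_frame(name): name is "scene" or "top" or "wrist"; returns a dict with "frame" (480x640x3 uint8, red, green, blue), "K" (3x3 intrinsics, pixels), "rvec" (rotation vector, rad) and "tvec" (3), from world to camera coordinates, as OpenCV has them; the wrist camera has in their place "T_tool_cam" (4x4, takes a point from camera to tool coordinates, whose origin is the TCP and whose axes are the flange's). Camera axes: x right, y down, z forward; pixel columns grow to the right and rows downward; lengths in m; the calibration is good to about 2 mm. A picture is of the moment at which its call begins: read the wrist's pose just before it. There is no depth.
- bot.job_done(): hands the job in; it is judged then, once.
Trained networks look in a picture, given as the dict that the camera call returned (one of the last four; its "shot" number tells which), for a name from the list of things; names that differ only in an ending like _2 or _b are one class to them, and where a whole thing is asked for, a point or a joint stands for the part that bears it (a point fixed in the world has none). Each returns a list of dicts, best first, with "p" (0 to 1); they miss things now and then, are a little off and sometimes report something else, mostly with a low value. They report only what shows in the picture. A call takes as long as a camera call.
- bot.find_in(name, picture): "rect" ([left, top, width, height] in pixels, round what is visible of it).
- bot.mark_of(name, picture): "at" ([column, row] in pixels: a listed point, or the origin of a listed thing).
The state is a dict: "clock": time; "qpos": joint angles; "qd": joint speeds; "joint_efforts": joint torques, N m; "position": TCP position; "tool_rot": TCP orientation; "force": force on the tool from outside, world axes, zero at the start; "moment": the same for the moment, N m; "grip_width": finger opening in m; "finger_force": force on a finger pad.
Only numpy, scipy, OpenCV 4.12 (cv2) and the standard library are available. Lean on these libraries where they do the work, as an engineer would, in place of code of your own. Each camera call takes 0.05 s, during which the arm holds its last target. There are 200 camera calls.

TASK

Lay the long loose profile offcut flat in the open right-hand compartment of the parts tray, then slide the tray's flat cover fully to the right, all the way home over that compartment. The cover has nothing to take hold of: press on it with a fingertip and drag it, never so hard that it could bend (45 N), and set the finger down afresh on the far side of the strap. Leave the mug, the tape roll and the short offcut where they are.

Things in the scene. Friction and masses are not known exactly. Their poses are not given: they have to be found in the camera images.
- tray: Grey steel tray fixed to the bench, 128 x 330 mm, walls 46 mm high; feet stick out 20 mm at its ends. Origin: centre of its underside; y along its length to the robot's left, z up. A divider at y = 0 parts it into a left (+y) and a right (-y) compartment, each 110 x 157 mm inside, floor at z = 5 mm. Steel guide rails along both long sides leave an opening 99 mm wide; their top is 6 mm above the cover's.
- cover (a joint): Travel of the flat cover to the right (tray's -y), m: 0 = over the left compartment, 0.160 = end stop, over the right one. Aluminium plate 106 x 156 x 5 mm, centre at tray y = 80 mm minus the travel. Moving it takes 4 to 5 N, so press 8 to 20 N to drag it by friction; with less the finger slips. It stays where left. Over 45 N is too much.
- cover_low (a point): Point of the tray at the lowest height that the cover's top face can have, above the tray's middle (tray z = 45 mm). The guide rails are clamped at a height that differs each time and is not reported: the top face lies 0 to 10 mm above this point, level and rigid; find it by touch. Two flush ribbed rubber thumb pads, 46 x 34 mm, sit on it 58 mm left and right of its centre. Axes as the tray's.
- strap (a point): Centre of the top of the fixed flat steel strap that bridges the tray crosswise over its middle: 30 mm wide (tray y -15 to +15 mm), underside at tray z = 70 mm, top at 74 mm, legs outside the side walls. The cover passes under it; a finger cannot. Axes as the tray's.
- open_floor (a point): Centre of the floor of the right-hand compartment (110 x 157 mm), the one that is open at the start. Axes as the tray's.
- offcut_center (a point): Centre of the long aluminium T-slot profile offcut, 30 x 120 x 30 mm, 0.1 to 0.2 kg, lying loose on the bench to the right of the tray, 15 mm above its underside; its length runs along its own y. Grasp it across its 30 mm width. Lying on the tray's floor its top is 35 mm above the tray's origin, at least 5 mm below the cover.
- short_offcut: Bystander, not to be moved: short thick T-slot offcut, 40 x 85 x 40 mm, near the front edge. Origin: centre of its underside.
- cup: Bystander, not to be moved: mug, 92 x 127 x 93 mm, behind on the right. Origin: centre of its underside.
- roll: Bystander, not to be moved: roll of tape lying flat, 94 mm across, 48 mm high, behind the tray. Origin: centre of its underside.

How it is judged:
By the outcome, as a careful person would: the job done as asked, in the order asked, and still so for the second after the job is handed in, with the robot touching nothing.
It also fails if it takes over 69 s, if anything falls off the work surface, if the arm or the gripper's body presses on something with over 40 N, if the wrist force passes 120 N, or if a joint passes its speed limit or range.

## Working session

There is one attempt and no reset: what is moved stays moved. The work goes in short steps, Python scripts to look and compute and a tool call to move; the robot and the scene stay as the last step left them, time stands still between calls to the robot, and variables do not carry over. Pictures are saved under pics/ and viewed, at most 10 in all, crops included, and the job is handed in when it is done.

Besides the shell and the picture viewer there is one more tool, called after "Emit:" in YAML: its name, and indented under it one key for each argument. arm_command: Moves the arm, as the interface text tells. Its arguments: {"type":"object","properties":{"deltas":{"type":"array","items":{"type":"array"}},"newtons":{"type":"number"}},"required":["deltas"]}

```bash
mkdir -p pics
cat > h.py <<'E'
import numpy as np, cv2
from workcell import bot
from scipy.spatial.transform import Rotation as R
def ray(f,uv,st=None):
    d=np.array([(uv[0]-f['K'][0][2])/f['K'][0][0],(uv[1]-f['K'][1][2])/f['K'][1][1],1.])
    if 'rvec' in f:
        M=cv2.Rodrigues(np.array(f['rvec'],float))[0]; return -M.T@np.array(f['tvec']).ravel(), M.T@d
    T=np.array(f['T_tool_cam']); W=R.from_euler('xyz',st['tool_rot']).as_matrix()
    return np.array(st['position'])+W@T[:3,3], W@T[:3,:3]@d
def atz(f,uv,z,st=None):
    o,d=ray(f,uv,st); return o+d*(z-o[2])/d[2]
def save(f,n): cv2.imwrite('pics/'+n,cv2.cvtColor(f['frame'],cv2.COLOR_RGB2BGR))
E
python3 - <<'E'
from h import *
np.set_printoptions(precision=4,suppress=True)
s=bot.observe(); print({k:np.round(v,3) for k,v in s.items()}, bot.grip_point_offset)
Z=dict(tray=0,cover_low=.045,strap=.074,open_floor=.005,offcut_center=.015,short_offcut=0,cup=0,roll=0)
for c in ('top','scene'):
    f=bot.grab_frame(c); save(f,c+'.png')
    for n,z in Z.items():
        for m in bot.mark_of(n,f)[:2]: print(c,n,round(m['p'],2),np.round(m['at']),atz(f,m['at'],z))
E
```

```text
{'clock': np.float64(0.0), 'qpos': array([-1.348,  0.522, -0.036,  1.6  ,  0.021,  1.021, -0.113]), 'qd': array([-0.001,  0.   ,  0.   ,  0.001, -0.   , -0.001, -0.   ]), 'joint_efforts': array([  0.001, -92.71 ,   1.98 , -36.992,   0.018,   0.008,   0.   ]), 'position': array([0.18 , 0.598, 0.404]), 'tool_rot': array([-3.14 ,  0.   ,  2.849]), 'force': array([ 0.114, -0.6  , -0.593]), 'moment': array([-0.07 , -0.016, -0.017]), 'finger_force': np.float64(0.0), 'grip_width': np.float64(0.085)} 0.1547
top tray 0.62 [269. 235.] [0.5819 0.0073 0.    ]
top cover_low 0.61 [271. 231.] [ 0.5882 -0.0014  0.045 ]
top strap 0.92 [264. 232.] [0.5839 0.0118 0.074 ]
top open_floor 0.91 [306. 229.] [ 0.5963 -0.075   0.005 ]
top offcut_center 0.64 [420. 300.] [ 0.4428 -0.32    0.015 ]
top short_offcut 0.62 [348. 316.] [ 0.4068 -0.1654  0.    ]
top cup 0.64 [402. 174.] [ 0.72   -0.2887  0.    ]
top roll 0.78 [254. 146.] [0.7825 0.0438 0.    ]
scene tray 0.93 [291. 292.] [0.5904 0.0055 0.    ]
scene cover_low 0.89 [296. 284.] [ 0.5765 -0.      0.045 ]
scene strap 0.77 [290. 273.] [0.5888 0.0046 0.074 ]
scene open_floor 0.79 [318. 268.] [ 0.6009 -0.0738  0.005 ]
scene offcut_center 0.62 [454. 254.] [ 0.4355 -0.3246  0.015 ]
scene short_offcut 0.59 [411. 309.] [ 0.4032 -0.1601  0.    ]
scene cup 0.67 [357. 194.] [ 0.7136 -0.2886  0.    ]
scene roll 0.72 [230. 245.] [0.7766 0.0371 0.    ]
```

View pics/top.png

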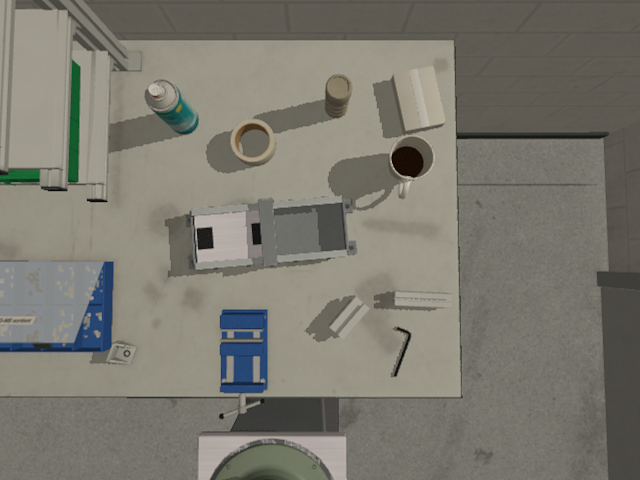

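View pics/scene.png

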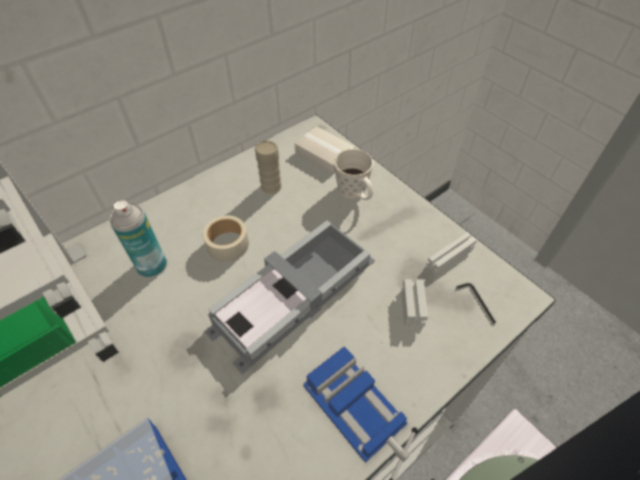

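Top: tray centred near (270,233), long offcut at (422,299) lying along world y, short one at (349,316). Scene view agrees. Before sweeping the arm I check how tall the shelf and the blue box are, and measure the edges.

Run:
```python
from h import *
np.set_printoptions(precision=4,suppress=True)
ft=bot.grab_frame('top'); fs=bot.grab_frame('scene')
def tri(a,b):
    o1,d1=ray(ft,a);o2,d2=ray(fs,b)
    t=np.linalg.lstsq(np.c_[d1,-d2],o2-o1,rcond=None)[0]
    p,q=o1+d1*t[0],o2+d2*t[1]; return (p+q)/2,np.linalg.norm(p-q)
print('cams',ray(ft,(320,240))[0],ray(fs,(320,240))[0])
for n,a,b in [('shelf',(97,199),(107,352)),('shelf2',(55,188),(75,303)),('shelfx',(55,188),(107,352)),('bottle',(157,89),(122,207)),('box',(112,263),(152,422)),('vise',(267,311),(348,350)),('can',(338,82),(267,146))]: print(n,*tri(a,b))
for p in [(395,299),(450,300),(190,214),(195,268),(348,200),(354,250)]: print(p,atz(ft,p,.03))
# offcut orientation by bright blob
g=cv2.cvtColor(ft['frame'],cv2.COLOR_RGB2GRAY)
cv2.imwrite('pics/crop.png',cv2.resize(cv2.cvtColor(ft['frame'],cv2.COLOR_RGB2BGR)[180:330,170:470],None,fx=2.6,fy=2.6,interpolation=cv2.INTER_CUBIC))
```

```text
cams [ 0.5251 -0.0909  1.0454] [0.1605 0.2743 0.8276]
shelf [0.6511 0.3509 0.0855] 0.0010750862674742984
shelf2 [0.6456 0.3417 0.2516] 0.009735851362191844
shelfx [0.6402 0.3695 0.1501] 0.07205519398007307
bottle [0.8435 0.1995 0.185 ] 0.0019393293218745724
box [0.5226 0.3481 0.0185] 0.006347552786245166
vise [0.4155 0.0067 0.0162] 0.007583195143188627
can [ 0.8772 -0.1427  0.1245] 0.009938403125350275
(395, 299) [ 0.4452 -0.2639  0.03  ]
(450, 300) [ 0.4433 -0.3806  0.03  ]
(190, 214) [0.6263 0.1754 0.03  ]
(195, 268) [0.5104 0.1625 0.03  ]
(348, 200) [ 0.6569 -0.1649  0.03  ]
(354, 250) [ 0.5492 -0.1773  0.03  ]
```

View pics/crop.png

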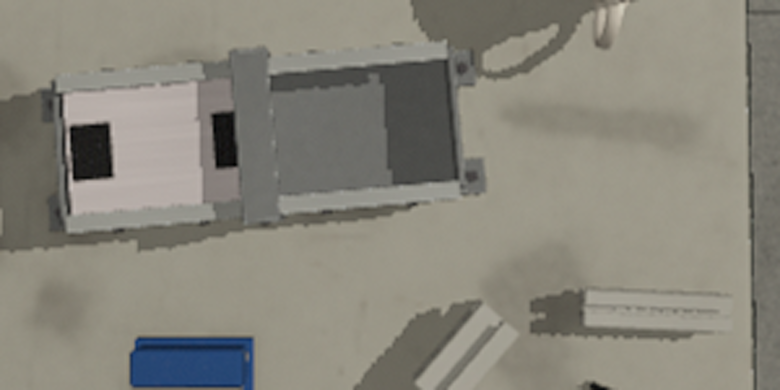

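The crop shows the offcut from (585,308) to (732,312) in crop pixels, yaw about −0.05. The tray's rails slope to a yaw of about +0.10. Next I sweep the arm in along a short-radius arc, clear of the shelf.

Emit:
arm_command:
  deltas:
    - [[0,-4,0],[0,0,0],8.5]
    - [[0,-4,0],[0,0,0],8.5]
    - [[0,-4,0],[0,0,0],8.5]
    - [[-4,0,0],[0,0,0.08],8.5]
    - [[-4,0,0],[0,0,0.08],8.5]
    - [[-4,0,0],[0,0,0.08],8.5]
    - [[-4,0,0],[0,0,0.08],8.5]
    - [[-4,0,0],[0,0,0.08],8.5]
    - [[-4,0,0],[0,0,0.08],8.5]
    - [[-4,0,0],[0,0,0.08],8.5]
    - [[-4,0,0],[0,0,0.08],8.5]
    - [[-4,0,0],[0,0,0.08],8.5]
    - [[-4,0,0],[0,0,0.08],8.5]
    - [[-4,0,0],[0,0,0.08],8.5]
    - [[-4,0,0],[0,0,0.08],8.5]
    - [[-4,0,0],[0,0,0.08],8.5]
    - [[-4,0,0],[0,0,0.08],8.5]
    - [[-4,0,0],[0,0,0.08],8.5]
    - [[-4,0,0],[0,0,0.08],8.5]

```text
clock: 2.9
position: [0.5207, 0.0167, 0.4048]
tool_rot: [3.141, -0.0, 1.566]
force: [0.1, 0.6, -0.1]
grip_width: 0.0846
finger_force: 0.0
```

Run:
```python
from h import *
np.set_printoptions(precision=4,suppress=True)
s=bot.observe(); print(s['position'],s['qpos'])
f=bot.grab_frame('wrist'); save(f,'w1.png'); print(np.array(f['T_tool_cam']))
for n,z in dict(tray=0,cover_low=.045,strap=.074,open_floor=.005,offcut_center=.015).items():
    for m in bot.mark_of(n,f)[:1]: print(n,round(m['p'],2),np.round(m['at']),atz(f,m['at'],z,s))
```

```text
[0.5207 0.0167 0.4048] [-0.4775  0.3845  0.4364  1.8895 -0.2022  0.9101  0.0504]
[[-0.0001 -0.9555 -0.295   0.0748]
 [ 1.     -0.0002  0.0004 -0.    ]
 [-0.0005 -0.295   0.9555  0.0313]
 [ 0.      0.      0.      1.    ]]
tray 0.78 [393. 208.] [0.5862 0.0027 0.    ]
cover_low 0.87 [401. 219.] [0.585  0.0041 0.045 ]
strap 0.8 [409. 232.] [0.5861 0.0024 0.074 ]
open_floor 0.72 [210. 369.] [ 0.4063 -0.1636  0.005 ]
```

View pics/w1.png

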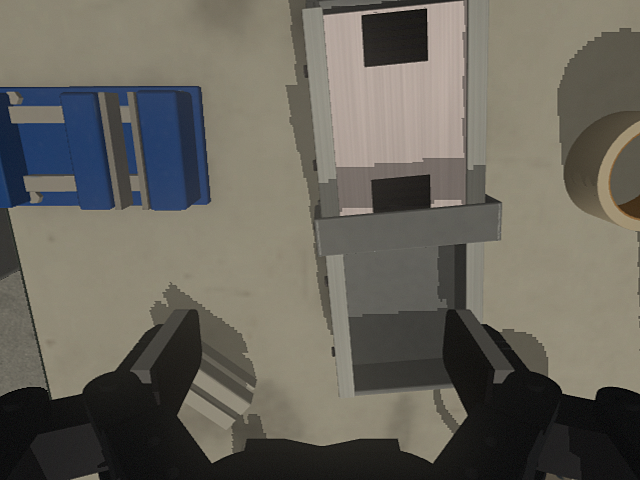

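The wrist view shows the strap at (409,226), the left pad at (395,38) and the right compartment at (400,320). The open_floor mark there is wrong: it sits on the short offcut. I take the tray yaw from the edges.

Run:
```python
from h import *
np.set_printoptions(precision=4,suppress=True)
s=bot.observe(); f=bot.grab_frame('wrist')
def e(n,a,b,z):
    p,q=atz(f,a,z,s),atz(f,b,z,s); d=q-p; print(n,p,q,np.linalg.norm(d),np.arctan2(d[1],d[0]))
e('rail inner L',(324,10),(353,390),.056); e('rail outer L',(304,10),(340,395),.056)
e('strap left edge',(316,221),(500,198),.074); e('strap right edge',(320,254),(500,240),.074)
e('pad',(363,67),(428,61),.05); e('pad top',(361,16),(427,9),.05)
e('rail inner R',(465,3),(486,200),.056)
```

```text
rail inner L [0.5221 0.1572 0.056 ] [ 0.5484 -0.1479  0.056 ] 0.3063166022018734 -1.4848999043931876
rail outer L [0.5085 0.1573 0.056 ] [ 0.5368 -0.1532  0.056 ] 0.31177777503912335 -1.4798612722140403
strap left edge [0.5162 0.0135 0.074 ] [0.6503 0.0308 0.074 ] 0.1352376389993864 0.12795710877533084
strap right edge [ 0.5191 -0.0124  0.074 ] [ 0.6544 -0.0013  0.074 ] 0.13568187061723633 0.0816290466492913
pad [0.5502 0.1217 0.05  ] [0.5967 0.1256 0.05  ] 0.046631493033393055 0.08540989836576666
pad top [0.5479 0.1547 0.05  ] [0.5935 0.159  0.05  ] 0.04582754720740597 0.09501224888690568
rail inner R [0.6176 0.1615 0.056 ] [0.6475 0.0254 0.056 ] 0.1393033203570762 -1.35449808766354
```

Emit:
arm_command:
  deltas:
    - [[-4,-1,0],[0,0,0],8.5]
    - [[-4,-1,0],[0,0,0],8.5]
    - [[-4,-1,0],[0,0,0],8.5]
    - [[-4,-1,0],[0,0,0],8.5]
    - [[-4,-1,0],[0,0,0],8.5]
    - [[-4,-1,0],[0,0,0],8.5]
    - [[-4,-1,0],[0,0,0],8.5]
    - [[-4,-0.5,0],[0,0,0.05],8.5]
    - [[-2,0,0],[0,0,0],6]
    - [[0,0,0],[0,0,0],6]
    - [[0,0,0],[0,0,0],6]

```text
clock: 4.35
position: [0.4442, -0.3208, 0.4045]
tool_rot: [-3.141, -0.0, 1.52]
force: [0.1, 0.0, -0.1]
grip_width: 0.0605
finger_force: 0.0
```

Run:
```python
from h import *
np.set_printoptions(precision=4,suppress=True)
s=bot.observe(); print(s['position'],s['tool_rot'],s['qpos'])
f=bot.grab_frame('wrist'); save(f,'w2.png')
for n,z in dict(offcut_center=.015,open_floor=.005).items():
    for m in bot.mark_of(n,f)[:2]: print(n,round(m['p'],2),np.round(m['at']),atz(f,m['at'],z,s))
```

```text
[ 0.4442 -0.3208  0.4045] [-3.1413 -0.0005  1.5198] [ 0.1444  0.4431  0.5116  1.8249 -0.263   0.9415  0.7201]
offcut_center 0.61 [322. 204.] [ 0.4441 -0.3264  0.015 ]
```

View pics/w2.png

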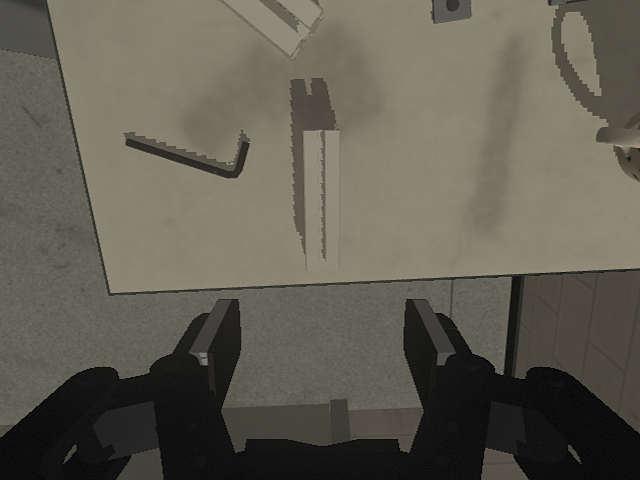

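The offcut at columns 305–339, rows 130–270 is lined up and centred between the fingers, and the gripper is over it. Descend and grasp.

Emit:
arm_command:
  deltas:
    - [[-0.4,0,4],[0,0,0],6]
    - [[0,0,4],[0,0,0],6]
    - [[0,0,4],[0,0,0],6]
    - [[0,0,4],[0,0,0],6]
    - [[0,0,3],[0,0,0],6]
    - [[0,0,2],[0,0,0],6]
    - [[0,0,1.2],[0,0,0],6]
    - [[0,0,0.6],[0,0,0],6]
    - [[0,0,0],[0,0,0],6]
    - [[0,0,0],[0,0,0],2]
    - [[0,0,0],[0,0,0],2]
    - [[0,0,0],[0,0,0],2]
    - [[0,0,0],[0,0,0],2]
    - [[0,0,0],[0,0,0],2]
    - [[0,0,0],[0,0,0],2]
    - [[0,0,0],[0,0,0],2]
  newtons: 40

```text
clock: 6.1
position: [0.4439, -0.3257, 0.1777]
tool_rot: [3.14, 0.001, 1.519]
force: [-0.0, 1.2, 7.9]
grip_width: 0.0293
finger_force: 39.8
```

Emit:
arm_command:
  deltas:
    - [[0,0,-2],[0,0,0],2]
    - [[0,0,-3],[0,0,0],2]
    - [[0,0,-4],[0,0,0],2]
    - [[0,0,-4],[0,0,-0.07],2]
    - [[0,0,-2],[0,0,-0.072],2]
    - [[3.33,2.43,0],[0,0,0],2]
    - [[3.33,2.43,0],[0,0,0],2]
    - [[3.33,2.43,0],[0,0,0],2]
    - [[3.33,2.43,0],[0,0,0],2]
    - [[3.33,2.43,0],[0,0,0],2]
    - [[3.33,2.43,0],[0,0,0],2]
    - [[3.33,2.43,0],[0,0,0],2]
    - [[0,0,0],[0,0,0],2]
    - [[0,0,0],[0,0,0],2]
    - [[0,0,0],[0,0,0],2]

```text
clock: 7.6
position: [0.5915, -0.0791, 0.327]
tool_rot: [3.142, 0.0, 1.66]
force: [-1.2, -0.5, -1.1]
grip_width: 0.0294
finger_force: 40.4
```

Run:
```python
from h import *
np.set_printoptions(precision=4,suppress=True)
s=bot.observe(); print(s['position'],s['tool_rot'],s['force'],s['grip_width'])
f=bot.grab_frame('wrist'); save(f,'w3.png')
for n,z in dict(tray=0,strap=.074,open_floor=.005,offcut_center=s['position'][2]-.155).items():
    for m in bot.mark_of(n,f)[:1]: print(n,round(m['p'],2),np.round(m['at']),atz(f,m['at'],z,s))
f=bot.grab_frame('top')
for n,z in dict(offcut_center=s['position'][2]-.155).items():
    for m in bot.mark_of(n,f)[:2]: print(n,round(m['p'],2),np.round(m['at']),atz(f,m['at'],z,s))
```

```text
[ 0.5915 -0.0791  0.327 ] [3.1416 0.0004 1.6597] [-1.2201 -0.4903 -1.1193] 0.029425963029152326
tray 0.59 [326.  97.] [0.587  0.0018 0.    ]
strap 0.85 [324.  92.] [0.5856 0.0029 0.074 ]
offcut_center 0.88 [324. 321.] [ 0.5918 -0.0718  0.172 ]
```

View pics/w3.png

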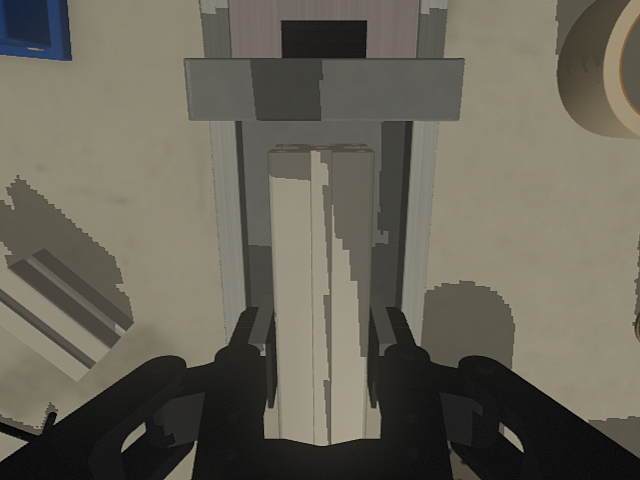

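The view shows the offcut held straight, parallel to the tray over the open compartment (columns 268–375 between rails at 240 and 410). Lower it.

Emit:
arm_command:
  deltas:
    - [[-0.4,0,3],[0,0,0],2]
    - [[0,0,4],[0,0,0],2]
    - [[0,0,3],[0,0,0],2]
    - [[0,0,2],[0,0,0],2]
    - [[0,0,1],[0,0,0],2]
    - [[0,0,0.5],[0,0,0],2]
    - [[0,0,0.4],[0,0,0],2]
    - [[0,0,0.2],[0,0,0],2]
    - [[0,0,0],[0,0,0],2]
    - [[0,0,0],[0,0,0],2]

```text
clock: 8.95
position: [0.5926, -0.0821, 0.1863]
tool_rot: [3.141, 0.0, 1.661]
force: [0.3, -0.4, -1.2]
grip_width: 0.0294
finger_force: 40.4
```

Emit:
arm_command:
  deltas:
    - [[0,0,0.15],[0,0,0],2]
    - [[0,0,0.1],[0,0,0],2]
    - [[0,0,0],[0,0,0],2]
    - [[0,0,0],[0,0,0],2]

```text
clock: 9.35
position: [0.5924, -0.0821, 0.1832]
tool_rot: [-3.142, 0.0, 1.661]
force: [-0.2, -0.3, -1.6]
grip_width: 0.029
finger_force: 40.4
```

Emit:
arm_command:
  deltas:
    - [[0,0,0.1],[0,0,0],2]
    - [[0,0,0.1],[0,0,0],2]
    - [[0,0,0],[0,0,0],2]
    - [[0,0,0],[0,0,0],2]

```text
clock: 9.75
position: [0.5924, -0.0822, 0.1827]
tool_rot: [3.141, -0.001, 1.661]
force: [-9.9, 2.2, 31.2]
grip_width: 0.0289
finger_force: 44.6
```

Emit:
arm_command:
  deltas:
    - [[0,0,-0.1],[0,0,0],2]
    - [[0,0,0],[0,0,0],4.2]
    - [[0,0,0],[0,0,0],4.2]
    - [[0,0,0],[0,0,0],4.2]
    - [[0,0,0],[0,0,0],4.2]
    - [[0,0,-0.5],[0,0,0],4.2]
    - [[0,0,-2],[0,0,0],4.2]
    - [[0,0,-4],[0,0,0],4.2]
    - [[0,0,-4],[0,0,0],4.2]
    - [[0,0,-2],[0,0,0],4.2]
    - [[0,0,0],[0,0,0],4.2]
    - [[0,0,0],[0,0,0],4.2]

```text
clock: 10.95
position: [0.5923, -0.0819, 0.3074]
tool_rot: [3.141, -0.0, 1.661]
force: [-0.1, -0.3, -0.9]
grip_width: 0.0418
finger_force: 0.0
```

Run:
```python
from h import *
np.set_printoptions(precision=4,suppress=True)
s=bot.observe(); print(s['position'],s['tool_rot'],s['force'],s['grip_width'])
f=bot.grab_frame('wrist'); save(f,'w4.png')
for n,z in dict(tray=0,strap=.074,cover_low=.045,offcut_center=.02,open_floor=.005).items():
    for m in bot.mark_of(n,f)[:1]: print(n,round(m['p'],2),np.round(m['at']),atz(f,m['at'],z,s))
```

```text
[ 0.5923 -0.0819  0.3074] [ 3.141  -0.0002  1.661 ] [-0.131  -0.2534 -0.8972] 0.04184222851099326
tray 0.84 [322.  86.] [0.5848 0.0051 0.    ]
strap 0.76 [323.  83.] [0.5855 0.0032 0.074 ]
cover_low 0.77 [324.  84.] [0.5857 0.0044 0.045 ]
offcut_center 0.69 [325.  81.] [0.5861 0.0072 0.02  ]
open_floor 0.19 [322. 227.] [ 0.5928 -0.0842  0.005 ]
```

View pics/w4.png

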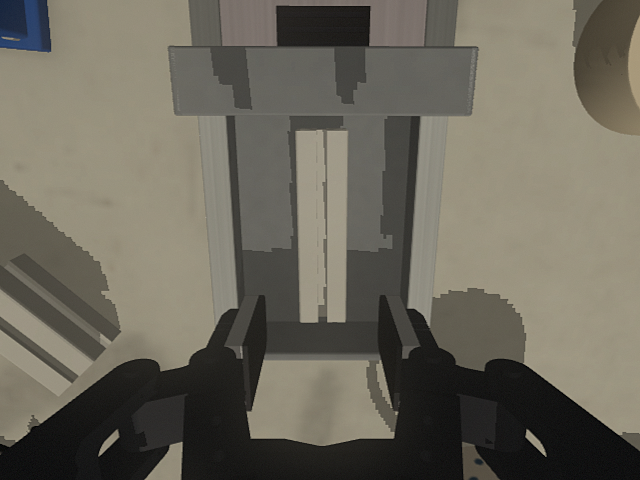

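Offcut is flat in the compartment (columns 297–347, rows 130–322), clear of the walls. Close the fingers and go over the left pad.

Emit:
arm_command:
  deltas:
    - [[3,0,0],[0,0,0],0]
    - [[4,0,0],[0,0,0],0]
    - [[4,0,0],[0,0,0],0]
    - [[4,0,0],[0,0,0],0]
    - [[4,0,0],[0,0,0],0]
    - [[2.4,0,0],[0,0,0],0]
    - [[1,0,0],[0,0,0],0]
    - [[0,0,2],[0,0,0],0]
    - [[0,0,3],[0,0,0],0]
    - [[0,0,1.5],[0,0,0],0]
    - [[0,0,0.8],[0,0,0],0]
    - [[0,0,0],[0,0,0],0]
    - [[0,0,0],[0,0,0],0]

```text
clock: 12.55
position: [0.5726, 0.1407, 0.2349]
tool_rot: [3.141, -0.0, 1.66]
force: [-0.3, 0.7, -0.3]
grip_width: 0.0001
finger_force: 0.0
```

Run:
```python
from h import *
np.set_printoptions(precision=4,suppress=True)
s=bot.observe(); print(s['position'],s['tool_rot'],s['force'],s['grip_width'])
f=bot.grab_frame('wrist'); save(f,'w5.png')
```

```text
[0.5726 0.1407 0.2349] [ 3.1408 -0.      1.6602] [-0.2892  0.7231 -0.278 ] 0.00012993514270824403
```

View pics/w5.png

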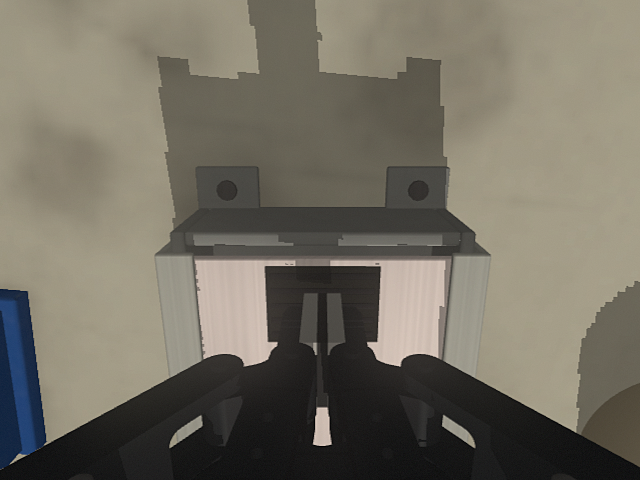

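Fingertips (320,330) stand over the left pad (265–380, 265–340), between the rails. Creep down.

Emit:
arm_command:
  deltas:
    - [[0,0,0.3],[0,0,0],0]
    - [[0,0,0.2],[0,0,0],0]
    - [[0,0,0],[0,0,0],0]
    - [[0,0,0],[0,0,0],0]

```text
clock: 13.0
position: [0.5722, 0.141, 0.2293]
tool_rot: [3.142, -0.0, 1.661]
force: [0.6, -0.3, 0.1]
grip_width: -0.0003
finger_force: 0.0
```

Emit:
arm_command:
  deltas:
    - [[0,0,0.15],[0,0,0],0]
    - [[0,0,0],[0,0,0],0]
    - [[0,0,0],[0,0,0],0]

```text
clock: 13.3
position: [0.5722, 0.141, 0.2276]
tool_rot: [-3.141, 0.0, 1.661]
force: [0.7, 0.1, 0.2]
grip_width: 0.0004
finger_force: 0.0
```

Emit:
arm_command:
  deltas:
    - [[0,0,0.12],[0,0,0],0]
    - [[0,0,0],[0,0,0],0]
    - [[0,0,0],[0,0,0],0]

```text
clock: 13.6
position: [0.5722, 0.141, 0.2265]
tool_rot: [-3.142, -0.0, 1.661]
force: [1.0, -0.2, 0.1]
grip_width: -0.0001
finger_force: 0.0
```

Emit:
arm_command:
  deltas:
    - [[0,0,0.12],[0,0,0],0]
    - [[0,0,0],[0,0,0],0]
    - [[0,0,0],[0,0,0],0]

```text
clock: 13.9
position: [0.5722, 0.141, 0.2253]
tool_rot: [-3.142, 0.0, 1.661]
force: [0.2, 0.0, 0.9]
grip_width: 0.0003
finger_force: 0.0
```

Emit:
arm_command:
  deltas:
    - [[0,0,0.12],[0,0,0],0]
    - [[0,0,0],[0,0,0],0]
    - [[0,0,0],[0,0,0],0]

```text
clock: 14.2
position: [0.5722, 0.141, 0.2241]
tool_rot: [-3.142, 0.0, 1.661]
force: [-0.8, 0.9, 0.2]
grip_width: 0.0005
finger_force: 0.0
```

Emit:
arm_command:
  deltas:
    - [[0,0,0.12],[0,0,0],0]
    - [[0,0,0],[0,0,0],0]
    - [[0,0,0],[0,0,0],0]

```text
clock: 14.5
position: [0.5723, 0.141, 0.2229]
tool_rot: [-3.142, 0.0, 1.661]
force: [-0.4, -0.6, -1.0]
grip_width: 0.0
finger_force: 0.0
```

Emit:
arm_command:
  deltas:
    - [[0,0,0.12],[0,0,0],0]
    - [[0,0,0],[0,0,0],0]
    - [[0,0,0],[0,0,0],0]

```text
clock: 14.8
position: [0.5724, 0.1409, 0.2225]
tool_rot: [3.141, -0.0, 1.661]
force: [-5.1, -0.9, 16.6]
grip_width: 0.0001
finger_force: 8.4
```

Contact with 16.6 N, so the cover's top is at z ≈ 0.0495. Drag a bit and watch the force.

Emit:
arm_command:
  deltas:
    - [[-0.3,0,0],[0,0,0],0]
    - [[-0.5,0,0],[0,0,0],0]
    - [[-0.7,0,0],[0,0,0],0]

```text
clock: 15.1
position: [0.5736, 0.1268, 0.2225]
tool_rot: [3.141, -0.002, 1.662]
force: [-5.6, 4.6, 17.5]
grip_width: 0.0003
finger_force: 8.6
```

Emit:
arm_command:
  deltas:
    - [[-1,0,0],[0,0,0],0]
    - [[-1,0,0],[0,0,0],0]
    - [[-1,0,0],[0,0,0],0]
    - [[-1,0,0],[0,0,0],0]

```text
clock: 15.5
position: [0.5772, 0.0864, 0.2225]
tool_rot: [3.141, -0.001, 1.661]
force: [-6.1, 4.2, 16.7]
grip_width: 0.0
finger_force: 9.0
```

Emit:
arm_command:
  deltas:
    - [[-1,0,0],[0,0,0],0]
    - [[-1,0,0],[0,0,0],0]
    - [[-1,0,0],[0,0,0],0]
    - [[-0.8,0,0],[0,0,0],0]
    - [[-0.4,0,0],[0,0,0],0]
    - [[0,0,0],[0,0,0],0]

```text
clock: 16.1
position: [0.581, 0.0437, 0.2225]
tool_rot: [3.141, -0.0, 1.66]
force: [-6.0, -2.9, 17.9]
grip_width: -0.0004
finger_force: 8.9
```

Cover moved about 97 mm, so the right pad should now be near tray y = −75 mm. Lift straight up, hop over the strap, and look.

Emit:
arm_command:
  deltas:
    - [[0,0,-1],[0,0,0],0]
    - [[0,0,-3],[0,0,0],0]
    - [[0,0,-3],[0,0,0],0]
    - [[-2,0,-1],[0,0,0],0]
    - [[-4,0,0],[0,0,0],0]
    - [[-4,0,0],[0,0,0],0]
    - [[-1.5,0,0],[0,0,0],0]
    - [[0,0,0],[0,0,0],0]
    - [[0,0,0],[0,0,0],0]

```text
clock: 17.0
position: [0.5912, -0.0699, 0.3015]
tool_rot: [-3.141, -0.001, 1.661]
force: [-0.2, 0.3, 0.4]
grip_width: -0.0
finger_force: 0.0
```

Run:
```python
from h import *
np.set_printoptions(precision=4,suppress=True)
s=bot.observe(); print(s['position'],s['tool_rot'],s['force'],s['grip_width'])
f=bot.grab_frame('wrist'); save(f,'w6.png')
```

```text
[ 0.5912 -0.0699  0.3015] [-3.1412 -0.0006  1.6606] [-0.2262  0.3186  0.4398] -1.393015939299619e-05
```

View pics/w6.png

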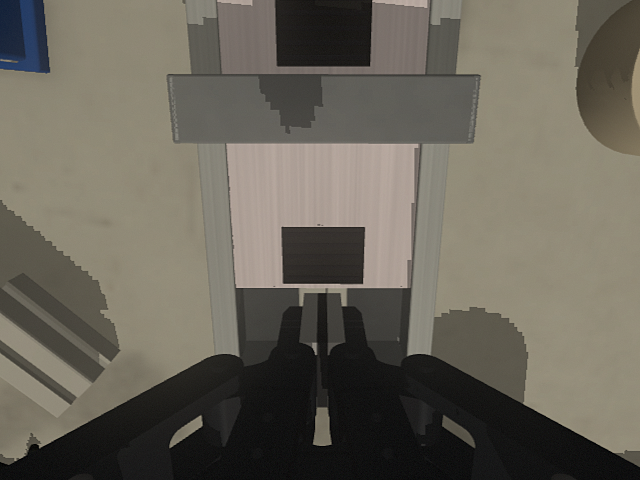

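The right pad is at (323,255) and the cover's front edge at row 288. Measure where that lies.

Run:
```python
from h import *
s=bot.observe(); f=bot.grab_frame('wrist'); c=np.array([.585,.0035]);t=np.array([-np.sin(.09),np.cos(.09)])
for p in [(323,227),(323,255),(323,284),(323,288),(323,66)]:
    w=atz(f,p,.0495,s); print(p,w.round(4),'tray y',round((w[:2]-c)@t,4))
print('tool tray y',(np.array(s['position'])[:2]-c)@t)
```

```text
(323, 227) [ 0.5908 -0.057   0.0495] tray y -0.0607
(323, 255) [ 0.5923 -0.0732  0.0495] tray y -0.077
(323, 284) [ 0.5939 -0.0907  0.0495] tray y -0.0946
(323, 288) [ 0.5941 -0.0932  0.0495] tray y -0.0971
(323, 66) [0.5833 0.0248 0.0495] tray y 0.0213
tool tray y -0.0729387985179218
```

Emit:
arm_command:
  deltas:
    - [[-0.3,0,2],[0,0,0],0]
    - [[0,0,3],[0,0,0],0]
    - [[0,0,1.8],[0,0,0],0]
    - [[0,0,0.7],[0,0,0],0]
    - [[0,0,0.2],[0,0,0],0]
    - [[0,0,0],[0,0,0],0]
    - [[0,0,0],[0,0,0],0]

```text
clock: 17.8
position: [0.5919, -0.073, 0.2256]
tool_rot: [3.14, 0.0, 1.661]
force: [-1.3, 0.2, -0.0]
grip_width: -0.0001
finger_force: 0.0
```

Emit:
arm_command:
  deltas:
    - [[0,0,0.25],[0,0,0],0]
    - [[0,0,0],[0,0,0],0]
    - [[0,0,0],[0,0,0],0]

```text
clock: 18.1
position: [0.5918, -0.0731, 0.2227]
tool_rot: [3.141, 0.0, 1.661]
force: [1.4, 1.0, 5.6]
grip_width: 0.0
finger_force: 2.5
```

Emit:
arm_command:
  deltas:
    - [[0,0,0.05],[0,0,0],0]
    - [[0,0,0],[0,0,0],0]
    - [[0,0,0],[0,0,0],0]

```text
clock: 18.4
position: [0.5919, -0.0732, 0.2226]
tool_rot: [3.14, -0.0, 1.661]
force: [-2.1, 1.7, 13.7]
grip_width: 0.0003
finger_force: 6.9
```

Emit:
arm_command:
  deltas:
    - [[-0.3,0,0],[0,0,0],0]
    - [[-0.7,0,0],[0,0,0],0]
    - [[-1,0,0],[0,0,0],0]
    - [[-1,0,0],[0,0,0],0]
    - [[-1,0,0],[0,0,0],0]

```text
clock: 18.9
position: [0.5955, -0.1129, 0.2225]
tool_rot: [3.141, -0.001, 1.661]
force: [-2.7, 4.6, 15.5]
grip_width: 0.0003
finger_force: 7.3
```

Emit:
arm_command:
  deltas:
    - [[-0.8,0,0],[0,0,0],0]
    - [[-0.6,0,0],[0,0,0],0]
    - [[-0.4,0,0],[0,0,0],0]
    - [[-0.2,0,0],[0,0,0],0]

```text
clock: 19.3
position: [0.5973, -0.1327, 0.2225]
tool_rot: [3.141, -0.001, 1.661]
force: [-2.0, 9.3, 15.6]
grip_width: 0.0001
finger_force: 7.9
```

Emit:
arm_command:
  deltas:
    - [[-0.15,0,0],[0,0,0],0]
    - [[-0.15,0,0],[0,0,0],0]

```text
clock: 19.5
position: [0.5976, -0.1346, 0.2225]
tool_rot: [3.141, -0.002, 1.662]
force: [-1.7, 10.7, 15.2]
grip_width: 0.0003
finger_force: 7.8
```

Lateral force rose from 4.6 N to 10.7 N, so the cover is likely at the end stop. Push a little more to be sure, then lift clear and look.

Emit:
arm_command:
  deltas:
    - [[-0.2,0,0],[0,0,0],0]
    - [[-0.2,0,0],[0,0,0],0]
    - [[0,0,0],[0,0,0],0]

```text
clock: 19.8
position: [0.5981, -0.139, 0.2225]
tool_rot: [3.14, -0.002, 1.661]
force: [-1.0, 7.1, 14.0]
grip_width: 0.0003
finger_force: 6.9
```

Emit:
arm_command:
  deltas:
    - [[0,0,-0.5],[0,0,0],0]
    - [[0,0,-2],[0,0,0],0]
    - [[0,0,-4],[0,0,0],0]
    - [[0,0,-4],[0,0,0],0]
    - [[-1,0,-2],[0,0,0],0]
    - [[-3,0,0],[0,0,0],0]
    - [[0,0,0],[0,0,0],0]
    - [[0,0,0],[0,0,0],0]

```text
clock: 20.6
position: [0.6008, -0.1803, 0.3466]
tool_rot: [-3.141, 0.0, 1.659]
force: [-0.5, 0.8, -0.2]
grip_width: -0.0002
finger_force: 0.0
```

Run:
```python
from h import *
s=bot.observe(); print(s['position'],s['force']); f=bot.grab_frame('wrist'); save(f,'w7.png')
for n,z in dict(short_offcut=0,cup=0,roll=0).items():
    ft=bot.grab_frame('top')
    for m in bot.mark_of(n,ft)[:1]: print(n,atz(ft,m['at'],z).round(3))
```

```text
[ 0.60083835 -0.18029445  0.34663963] [-0.49568838  0.83019864 -0.23457553]
roll [0.786 0.041 0.   ]
```

View pics/w7.png

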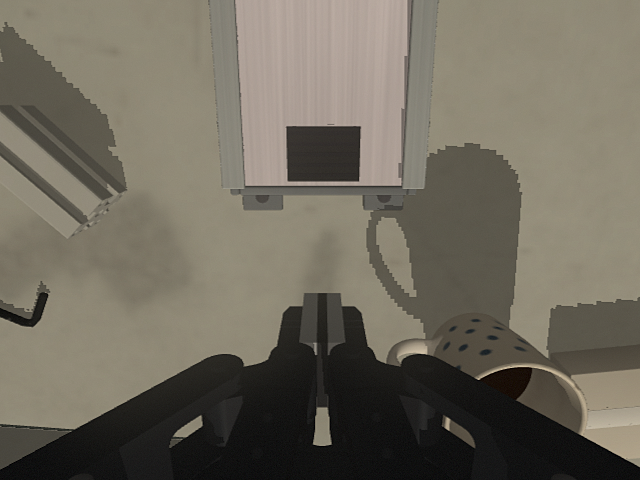

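The cover's front edge (row ~186) meets the tray's end wall, the pad is at (323,153), and the mug and short offcut are untouched. I do a numeric check and hand in if the cover is home.

Run:
```python
from h import *
s=bot.observe(); f=bot.grab_frame('wrist'); c=np.array([.585,.0035]);t=np.array([-np.sin(.09),np.cos(.09)])
y=[(atz(f,p,.0495,s)[:2]-c)@t for p in [(323,154),(323,186)]]
print(np.round(y,4),'expect -0.138 -0.158')
if abs(y[0]+.138)<.004: print(bot.job_done())
```

```text
[-0.1367 -0.157 ] expect -0.138 -0.158
the job is handed in; nothing more can be done
None
```

The long offcut lies flat in the right-hand compartment, and I dragged the cover right until its side force peaked and the finger slipped. The camera check put it within about 1 mm of home. The job was handed in at about 21 s, and the highest cover force I read was about 18 N. The mug and short offcut look untouched in the last picture, and the tape roll measured within about 4 mm of its first position.

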